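# Click the coffee grinder's dial to the house setting and start the purge

### The arm

A 6-joint arm with a two-finger parallel gripper is mounted at the origin on the work surface. World frame = base frame: x ahead of the robot, y to its left, z up, the work surface at z = 0. Lengths are in m, angles in degrees, forces in N, time in s.
With the tool pointing down it reaches from about 0.25 to 0.725 m from the base axis. Payload 9.7 kg.
Tool frame: the origin (TCP) lies at the very end of the fingers, on their centre line; the grasp point (between the pads) lies 19 mm behind it; z points along the fingers, y is the line along which they close (so a half turn about z gives the same grasp; the last joint's range is limited). The gripper opens to 85 mm and grips with 20 to 120 N. Pads are 22 mm wide; open, the fingers measure 114 mm over their backs; the gripper's body (76 mm by 85 mm) begins 54 mm behind the grasp point. The pads swing forward as they close: fully open they stand 13 mm farther back than shut.
Start: joints at [76.031, 4.979, 10.078, 95.1, 0, 90], TCP at [0.133, 0.534, 0.231] pointing down, gripper open.
Joint ranges: [-179.16, 179.16], [-48.56, 103.87], [-65.8, 70.77], [-126.05, 130.52], [-82.76, 87.17], [-180, 180]. Speed limits (degrees/s): [127.2, 127.2, 147.25, 180, 180, 180].

### API

Orientations are given as [roll, pitch, yaw] about the fixed x, y, z axes, in that order (R = Rz(yaw) Ry(pitch) Rx(roll)).
In Python, from workcell import bot gives the robot as it stands.
- The arm moves only by the tool arm_command, never from a script. Its argument "series" is a list of rows, each a list of 4 numbers: the shift along the tool's x, y, z in m, then the turn about the tool's z in rad. A call has exactly 5 rows; each row is the pose to reach, as a shift and turn from the pose commanded when the call began, along the tool's axes at that moment; what a row does not reach only later rows make up. A row lasts 1/10 s, in which the tool goes at most 50 mm and 8.59 degrees, less where a joint would pass 70% of its speed; a pose out of reach is approached as far as the arm can. A call with a gripper value outside its range is refused whole. "hand" is the finger opening in m, from 0 to 0.0854, set as the call begins (left out, the last holds). The fingers move at their own pace and stop on an object; "grip_force" is the grip in N (left out, the last holds). Time passes only in rows, so rows that repeat a pose let the fingers close, or fill a call up. It gives the time, the measured TCP pose, the force, the opening and the grip force at its end, in the units of the state.
- bot.get_obs(): the state, without advancing time (a new reading comes with each control period).
- bot.camera(name): name is "scene" or "top"; returns a dict with "color" (480x640x3 uint8, blue, green, red), "camera_matrix" (3x3 intrinsics, pixels), "xyz" and "orientation" of the camera in the world. Camera axes: x right, y up, looking along -z (the intrinsics and any distortion apply to the point x, -y, -z); pixel columns grow to the right and rows downward; lengths in m; the calibration is good to about 2 mm. A picture is of the moment at which its call begins. There is no depth.
- bot.job_done(): hands the job in; it is judged then, once.
Trained networks look in the newest picture that a camera, given by its name, has taken for a name from the list of things; names that differ only in an ending like _2 or _b are one class to them, and where a whole thing is asked for, a point or a joint stands for the part that bears it (a point fixed in the world has none). Each returns a list of dicts, best first, with "confidence" (0 to 1); they miss things now and then, are a little off and sometimes report something else, mostly with a low value. They report only what shows in the picture. A call takes as long as a camera call.
- bot.find_in(camera, target): "location" ([column, row] in pixels, amid what is visible of it).
- bot.mark_of(camera, target): "location" ([column, row] in pixels: a listed point, or the origin of a listed thing).
The state is a dict: "time": time; "q": joint angles; "qd": joint speeds; "joint_efforts": joint torques, N m; "ee_pos": TCP position; "tcp_rot": TCP orientation; "wrist_force": force on the tool from outside, world axes, zero at the start; "torque": the same for the moment, N m; "opening": finger opening in m; "grasp_force": force on a finger pad.
Only numpy, scipy, OpenCV 4.12 (cv2) and the standard library are available. Lean on these libraries where they do the work, as an engineer would, in place of code of your own. Each camera call takes 0.05 s, during which the arm holds its last target. There are 200 camera calls.

### The job

The grind is set too coarse. With a light fingertip on the grinder's knurled dial ring, turn it clockwise (seen from above) until its long black mark clicks in at the white index line on the grinder's deck, and take the finger off so that it rests in that click. Then press the round start button on the deck all the way down for the purge, and let it come up again; do not pick up, carry or shift the dosing cup or anything else that stands on the bar.

Things in the scene. Friction and masses are not known exactly. Their poses are not given: they have to be found in the camera images.
- grinder: Black coffee grinder, fixed to the bar: 225 mm deep (x), 145 mm wide (y), flat deck 250 mm above the table. Origin at the centre of its underside; its -x side is the front with the spout, +z up. It stands at a different place and yaw each time. On the deck: the dial ring behind, the start button in front.
- dial (a joint): Angle (rad) of the knurled aluminium dial ring about its vertical axis. 0: long black mark at the index line (wanted). Clockwise seen from above increases it. Click stops every 20 degrees: ..., -1.047, -0.698, -0.349, 0, 0.349. It starts at or very near the first, second or third click before 0. End stops at -1.6 and 0.9.
- dial_center (a point): Centre of the dial ring at the height of its flat, level top face, 269 mm above the table. Ring: 100 mm outside, 56 mm inside diameter, 18 mm high, rim knurled; inside it a fixed round black feed lid, 5 mm lower than the ring. It does not sink when pressed. Its axes turn with the dial: -x runs from the axis along the long mark.
- dial_mark (a point): Middle of the long black mark (5 x 20 mm) on the ring's top face, 40 mm from the axis, turning with the dial; short dark ticks show the other clicks. Leaving a click takes about 0.05 N m (1.3 N along the ring, 40 mm from the axis). Let go past the midpoint between two clicks, the dial snaps on into the next; before it, it snaps back.
- index (a point): Middle of the white index line on the deck, 5 x 20 mm, in front of the dial on the grinder's centre line, 64 mm from the dial's axis.
- start (a joint): Travel (m) of the round start button, pressed straight down: 0 up, 0.006 fully down; it springs back. Fully down takes about 5 N, 1.5 N to begin.
- start_top (a point): Centre of the top of the start button: black cap 24 mm in diameter, about 22 mm above the deck when up, in a steel collar 40 mm in diameter and 12 mm high, on the front of the deck on its centre line, 117 mm from the dial's axis. It goes down with the cap.
- dosing_cup: Steel dosing cup, 60 mm in diameter, 58 mm high, standing on the grinder's foot under the spout. Origin at the centre of its underside. Leave it there.
- pitcher: Steel milk pitcher, 95 mm wide, 100 mm high, with a handle towards its +y, on one side of the grinder, left or right. Origin at the centre of its underside. Leave it alone.
- paper_cup: White paper cup, 80 mm wide at the rim, 92 mm high, on the other side of the grinder. Origin at the centre of its underside. Leave it alone.
- tamper: Tamper with a steel foot 57 mm wide and a black handle, 87 mm high, standing on the black rubber mat. Origin at the centre of its underside. Leave it alone.
- portafilter: Portafilter lying on the table: steel basket 68 mm wide at its +x end, black handle to -x, 210 mm long, 33 mm high. Origin on its underside between basket and handle. Leave it alone.
- demitasse: Small white espresso cup, 64 mm wide, 56 mm high, handle at +y. Origin at the centre of its underside. Leave it alone.
- brush: Brush lying on the table, wooden handle to its -x, 170 mm long. Origin at its middle, underside. Leave it alone.

How it is judged:
By the outcome, as a careful person would: the job done as asked, in the order asked, and still so for the second after the job is handed in, with the robot touching nothing.
It also fails if it takes over 72 s, if anything falls off the work surface, if the arm or the gripper's body presses on something with over 40 N, if the wrist force passes 120 N, or if a joint passes its speed limit or range.

## Working session

There is one attempt and no reset: what is moved stays moved. The work goes in short steps, Python scripts to look and compute and a tool call to move; the robot and the scene stay as the last step left them, time stands still between calls to the robot, and variables do not carry over. Pictures are saved under pics/ and viewed, at most 10 in all, crops included, and the job is handed in when it is done.

Besides the shell and the picture viewer there is one more tool, called after "Call:" as name([rows], argument=value, ...), one row to a line, values as JSON. arm_command: Moves the arm, as the interface text tells. Its arguments: {"type":"object","properties":{"series":{"type":"array"},"hand":{"type":"number"},"grip_force":{"type":"number"}},"required":["series"]}

```bash
mkdir -p pics; cat > h.py <<'E'
import numpy as np, cv2
from workcell import bot
from scipy.spatial.transform import Rotation as R
def rotm(o):
    o=np.array(o,float)
    return o if o.shape==(3,3) else R.from_euler('xyz',o,degrees=True).as_matrix()
def ray(c,px):
    K=np.array(c['camera_matrix'])
    d=np.linalg.inv(K)@[px[0],px[1],1.]
    d=rotm(c['orientation'])@[d[0],-d[1],-d[2]]
    return np.array(c['xyz']),d
def at_z(c,px,z):
    o,d=ray(c,px); return o+d*(z-o[2])/d[2]
def proj(c,p):
    v=rotm(c['orientation']).T@(np.array(p)-c['xyz']); v=np.array([v[0],-v[1],-v[2]])
    u=np.array(c['camera_matrix'])@v; return u[:2]/u[2]
E
python3 - <<'E'
from h import *
Z=dict(dial_center=.269,dial_mark=.269,index=.25,start_top=.272,grinder=0,dosing_cup=0.02,pitcher=0,paper_cup=0)
for n in ("scene","top"):
    c=bot.camera(n); cv2.imwrite(f'pics/{n}0.png',c['color'])
    print(n,[k for k in c],c['xyz'],c['orientation'])
    for t,z in Z.items():
        for r in bot.mark_of(n,t)[:2]: print(t,np.round(r['location'],1),round(r['confidence'],2),at_z(c,r['location'],z).round(4))
o=bot.get_obs();print(o)
E
```

```text
scene ['color', 'camera_matrix', 'xyz', 'orientation'] [0.94847793 0.62120641 1.23178757] [ 33.9740436    0.47454349 144.36529732]
dial_center [270.9 184.7] 0.89 [ 0.5913 -0.1257  0.269 ]
dial_center [407.1 386.3] 0.5 [0.6519 0.4928 0.269 ]
dial_mark [274.1 172.2] 0.73 [ 0.5604 -0.1584  0.269 ]
dial_mark [335.3 263.9] 0.67 [0.5981 0.1743 0.269 ]
index [294.1 179.2] 0.81 [ 0.5217 -0.1194  0.25  ]
index [286.  145.3] 0.22 [ 0.4685 -0.2417  0.25  ]
start_top [312. 168.] 0.64 [ 0.4689 -0.1075  0.272 ]
grinder [289.5 235.3] 0.91 [ 0.5555 -0.1211  0.    ]
dosing_cup [307.5 222.3] 0.71 [ 0.4876 -0.1172  0.02  ]
pitcher [334.1 263.8] 0.61 [0.5029 0.047  0.    ]
paper_cup [310.3 221.7] 0.32 [ 0.4713 -0.126   0.    ]
paper_cup [295.9 180.8] 0.3 [ 0.412  -0.2983  0.    ]
top ['color', 'camera_matrix', 'xyz', 'orientation'] [0.37739231 0.03041149 1.3113451 ] [  7.99830435  -1.07902903 -89.81731537]
dial_center [381.2 211.1] 0.59 [ 0.5918 -0.1242  0.269 ]
dial_center [372.9 243.4] 0.3 [ 0.5199 -0.105   0.269 ]
dial_mark [394.4 221.6] 0.66 [ 0.5685 -0.1529  0.269 ]
index [375.9 244. ] 0.67 [ 0.521
[... 195 characters left out ...]
87.8] 0.71 [ 0.4359 -0.2728  0.    ]
{'time': 0.9, 'q': array([7.60313870e+01, 4.97821828e+00, 1.00797554e+01, 9.50993420e+01,
       5.36852687e-04, 9.00015714e+01]), 'qd': array([-0.02578206, -0.08485806,  0.06509854, -0.07789363,  0.06904259,
        0.02164674]), 'joint_efforts': array([-2.35586704e-03, -5.20095313e+01,  4.64858294e+01,  1.29044420e-03,
       -1.38618179e-05,  7.39255313e-06]), 'ee_pos': array([0.13276361, 0.53374221, 0.2313045 ]), 'tcp_rot': array([ 1.79997805e+02, -5.36912888e-04,  1.66029816e+02]), 'wrist_force': array([-0.25313455,  0.32117219,  0.40863698]), 'torque': array([-0.01154753,  0.00529603,  0.02998531]), 'grasp_force': 0.0, 'opening': 0.0856880908329015}
```

View pics/top0.png

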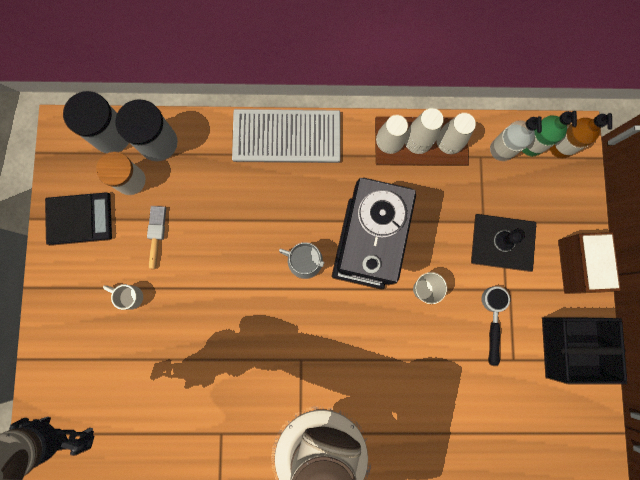

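View pics/scene0.png

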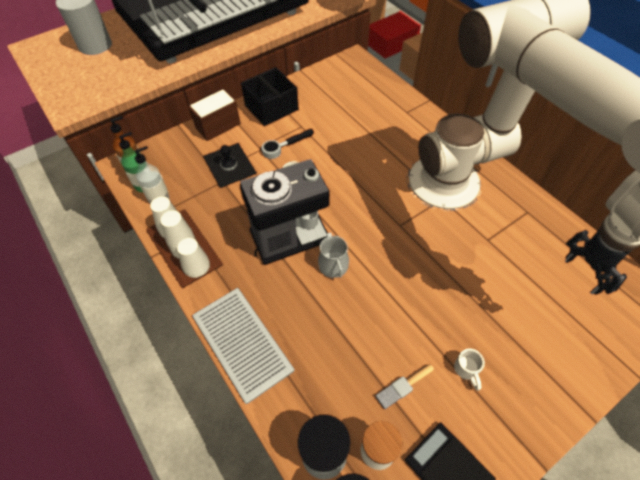

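```bash
python3 - <<'E'
from h import *
c=bot.camera("top"); i=c['color'][165:295,320:450]
cv2.imwrite('pics/crop1.png',cv2.resize(i,None,fx=4.5,fy=4.5,interpolation=cv2.INTER_CUBIC))
s=bot.camera("scene")
def tri(a,b):
    (o1,d1),(o2,d2)=ray(c,a),ray(s,b)
    A=np.stack([d1,-d2],1); t=np.linalg.lstsq(A,o2-o1,rcond=None)[0]
    p,q=o1+d1*t[0],o2+d2*t[1]; return (p+q)/2,np.linalg.norm(p-q)
for t in("dial_center","dial_mark","index","start_top"):
    print(t,tri(bot.mark_of("top",t)[0]['location'],bot.mark_of("scene",t)[0]['location']))
E
```

```text
dial_center (array([ 0.58517333, -0.1296708 ,  0.26993116]), np.float64(0.007675286404560535))Traceback (most recent call last):
  File "<stdin>", line 10, in <module>
IndexError: list index out of range
```

View pics/crop1.png

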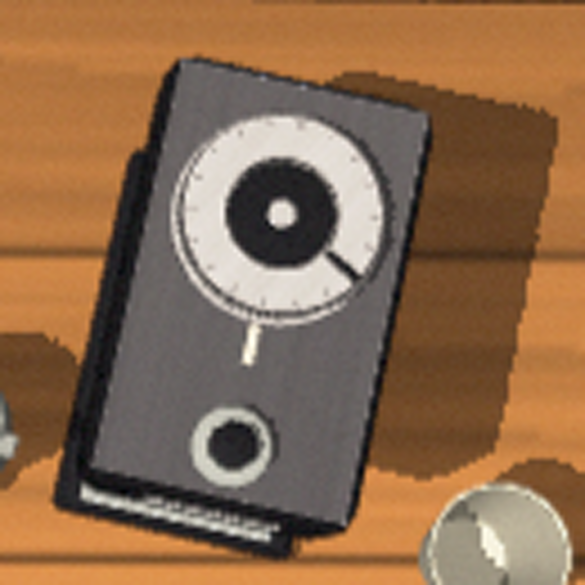

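```bash
python3 - <<'E'
from h import *
c=bot.camera("top")
P={}
for n,uv,z in(("dial",(282,215),.269),("mark",(344,265),.269),("index",(252,345),.25),("btn",(235,444),.272)):
    P[n]=at_z(c,(319.6+uv[0]/4.5,164.6+uv[1]/4.5),z)[:2]; print(n,P[n].round(4))
a=lambda v:np.degrees(np.arctan2(v[1],v[0]))
d=P['dial']
for n in('mark','index','btn'): print(n,np.linalg.norm(P[n]-d),a(P[n]-d)%360)
s=bot.camera("scene")
for n,z in(("dial",.269),("mark",.269),("index",.25),("btn",.272)): print(n,proj(s,[*P[n],z]).round(1))
E
```

```text
dial [ 0.589  -0.1265]
mark [ 0.5643 -0.1565]
index [ 0.5273 -0.1136]
btn [ 0.4762 -0.1018]
mark 0.03877075980452584 230.5717820968435
index 0.06295257620196135 168.11937543114303
btn 0.11545873756861719 167.62143972924463
dial [271.5 184.1]
mark [273.2 173.3]
index [293.6 181.4]
btn [311.  170.4]
```

Call:
arm_command([
  [0,0,-0.045,0],
  [0,0,-0.09,0],
  [-0.02,-0.02,-0.12,0],
  [-0.05,-0.05,-0.13,0],
  [-0.08,-0.08,-0.13,0],
], hand=0, grip_force=20)

```text
time: 1.75
ee_pos: [0.1916, 0.4363, 0.3629]
tcp_rot: [179.9, 0.0, 166.1]
wrist_force: [0.7, 0.6, 0.1]
opening: 0.0122
grasp_force: 0.0
```

Call:
arm_command([
  [-0.03,-0.03,0,0],
  [-0.06,-0.06,0,0],
  [-0.09,-0.09,0,0],
  [-0.12,-0.12,0,0],
  [-0.15,-0.15,0,0],
])

```text
time: 2.25
ee_pos: [0.3009, 0.2534, 0.3615]
tcp_rot: [180.0, 0.0, 166.1]
wrist_force: [0.7, 0.2, 0.3]
opening: -0.0005
grasp_force: 0.0
```

Call:
arm_command([
  [-0.03,-0.03,0,0],
  [-0.06,-0.06,0,0],
  [-0.09,-0.09,0,0],
  [-0.12,-0.12,0,0],
  [-0.15,-0.15,0,0],
])

```text
time: 2.75
ee_pos: [0.4103, 0.0715, 0.3615]
tcp_rot: [180.0, 0.0, 166.0]
wrist_force: [-0.8, 2.1, 0.0]
opening: -0.0001
grasp_force: 0.0
```

Call:
arm_command([
  [-0.03,-0.03,0,0],
  [-0.06,-0.06,0,0],
  [-0.09,-0.09,0,0],
  [-0.12,-0.12,0,0],
  [-0.15,-0.15,0,0],
])

```text
time: 3.25
ee_pos: [0.5197, -0.1103, 0.3614]
tcp_rot: [180.0, 0.0, 166.0]
wrist_force: [0.4, 0.0, 0.8]
opening: 0.0002
grasp_force: 0.0
```

Call:
arm_command([
  [-0.02,-0.011,0,0],
  [-0.038,-0.022,0,0],
  [-0.038,-0.022,0.03,0],
  [-0.038,-0.022,0.06,0],
  [-0.038,-0.022,0.08,0],
])

```text
time: 3.75
ee_pos: [0.5506, -0.1392, 0.2789]
tcp_rot: [180.0, -0.1, 166.0]
wrist_force: [-0.2, -0.6, -0.6]
opening: 0.0003
grasp_force: 0.0
```

Call:
arm_command([
  [0,0,0.003,0],
  [0,0,0.006,0],
  [0,0,0.008,0],
  [0,0,0.009,0],
  [0,0,0.009,0],
])

```text
time: 4.25
ee_pos: [0.5509, -0.1391, 0.273]
tcp_rot: [180.0, 0.1, 166.0]
wrist_force: [-0.8, 0.3, 0.6]
opening: 0.0
grasp_force: 0.0
```

Call:
arm_command([
  [0,0,0.001,0],
  [0,0,0.0015,0],
  [0,0,0.002,0],
  [0,0,0.0025,0],
  [0,0,0.0025,0],
])

```text
time: 4.75
ee_pos: [0.5507, -0.1391, 0.2697]
tcp_rot: [180.0, -0.0, 166.0]
wrist_force: [0.0, 0.0, 0.3]
opening: -0.0003
grasp_force: 0.0
```

```bash
python3 - <<'E'
from h import *
o=bot.get_obs(); print(o['ee_pos'],o['wrist_force'])
E
```

```text
[ 0.55068501 -0.13906267  0.26972143] [0.01419065 0.02811213 0.34840186]
```

Call:
arm_command([
  [0,0,0.0004,0],
  [0,0,0.0008,0],
  [0,0,0.001,0],
  [0,0,0.001,0],
  [0,0,0.001,0],
])

```text
time: 5.25
ee_pos: [0.5507, -0.1391, 0.269]
tcp_rot: [-180.0, 0.0, 166.0]
wrist_force: [-0.4, 0.3, 2.6]
opening: -0.0001
grasp_force: 1.6
```

Call:
arm_command([
  [0,0,0.0003,0],
  [0,0,0.0006,0],
  [0,0,0.0006,0],
  [0,0,0.0006,0],
  [0,0,0.0006,0],
])

```text
time: 5.75
ee_pos: [0.5507, -0.1391, 0.269]
tcp_rot: [-180.0, 0.1, 166.0]
wrist_force: [-1.2, 0.2, 6.1]
opening: 0.0008
grasp_force: 3.4
```

Call:
arm_command([
  [0.0015,0.0026,0,0],
  [0.0027,0.0051,0,0],
  [0.0038,0.0077,0,0],
  [0.0046,0.0104,0,0],
  [0.0053,0.0131,0,0],
])

```text
time: 6.25
ee_pos: [0.549, -0.125, 0.269]
tcp_rot: [180.0, 0.1, 166.0]
wrist_force: [0.6, -0.4, 6.1]
opening: 0.0001
grasp_force: 3.1
```

```bash
python3 - <<'E'
from h import *
c=bot.camera("top"); i=c['color'][165:295,320:450]
cv2.imwrite('pics/crop2.png',cv2.resize(i,None,fx=4.5,fy=4.5,interpolation=cv2.INTER_CUBIC))
E
```

```text
(no output)
```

View pics/crop2.png

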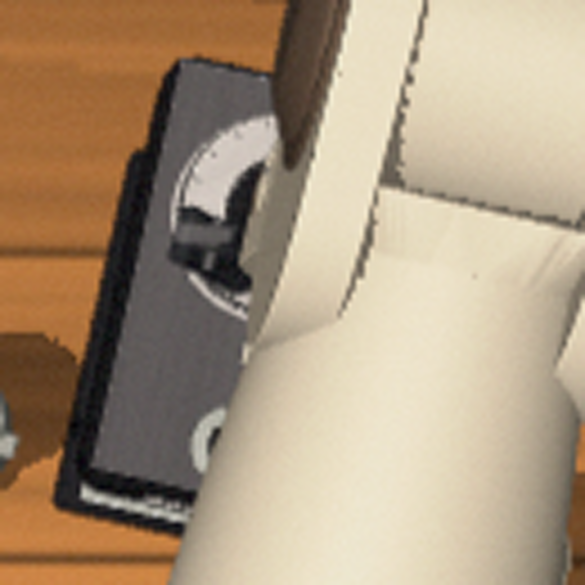

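The arm hides the dial (only its left part shows, near crop pixel (225,180)), so I continue the arc and check after lifting.

Call:
arm_command([
  [0.0005,0.0028,0,0],
  [0.0008,0.0056,0,0],
  [0.0009,0.0084,0,0],
  [0.0008,0.0112,0,0],
  [0.0005,0.014,0,0],
])

```text
time: 6.8
ee_pos: [0.5519, -0.1114, 0.269]
tcp_rot: [-180.0, 0.1, 166.0]
wrist_force: [0.4, 0.3, 6.9]
opening: -0.0001
grasp_force: 3.1
```

Call:
arm_command([
  [-0.0005,0.0028,0,0],
  [-0.0012,0.0055,0,0],
  [-0.002,0.0082,0,0],
  [-0.0031,0.0108,0,0],
  [-0.0043,0.0133,0,0],
])

```text
time: 7.3
ee_pos: [0.5593, -0.0995, 0.269]
tcp_rot: [-180.0, 0.1, 166.0]
wrist_force: [0.5, -0.6, 6.5]
opening: 0.0001
grasp_force: 3.2
```

Call:
arm_command([
  [0,0,0,0],
  [0,0,0,0],
  [0,0,-0.001,0],
  [0,0,-0.004,0],
  [0,0,-0.02,0],
])

```text
time: 7.8
ee_pos: [0.5585, -0.0994, 0.2866]
tcp_rot: [-180.0, -0.2, 166.0]
wrist_force: [-0.0, -0.4, 0.2]
opening: 0.0001
grasp_force: 0.0
```

Call:
arm_command([
  [0,0,-0.03,0],
  [0,0.05,-0.05,0],
  [0,0.1,-0.05,0],
  [0,0.15,-0.05,0],
  [0,0.18,-0.05,0],
])

```text
time: 8.3
ee_pos: [0.6028, 0.078, 0.3378]
tcp_rot: [180.0, -0.0, 166.1]
wrist_force: [0.5, -0.4, -0.5]
opening: -0.0003
grasp_force: 0.0
```

```bash
python3 - <<'E'
from h import *
c=bot.camera("top"); i=c['color'][165:295,320:450]
s=bot.camera("scene"); j=s['color'][145:215,230:340]
cv2.imwrite('pics/crop3.png',np.vstack([cv2.resize(i,(440,440),interpolation=cv2.INTER_CUBIC)[:300],cv2.resize(j,(440,280),interpolation=cv2.INTER_CUBIC)]))
E
```

```text
(no output)
```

View pics/crop3.png

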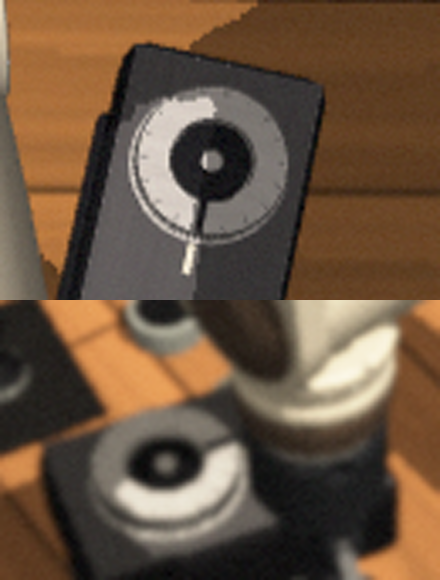

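The long mark at (200,219) in the upper crop is in line with the index at (189,258) and the dial centre at (211,163), so the dial is in the wanted click. Next is the button.

Call:
arm_command([
  [0.017,-0.043,0,0],
  [0.034,-0.086,0,0],
  [0.051,-0.129,0,0],
  [0.068,-0.172,0,0],
  [0.0804,-0.2027,0,0],
])

```text
time: 8.9
ee_pos: [0.4734, -0.1043, 0.3385]
tcp_rot: [-180.0, 0.0, 166.0]
wrist_force: [-0.4, -0.1, -0.4]
opening: 0.0002
grasp_force: 0.0
```

Call:
arm_command([
  [0,0,0.02,0],
  [0,0,0.04,0],
  [0,0,0.055,0],
  [0,0,0.06,0],
  [0,0,0.06,0],
])

```text
time: 9.4
ee_pos: [0.475, -0.1024, 0.2779]
tcp_rot: [-180.0, -0.1, 166.0]
wrist_force: [0.1, 0.1, 0.5]
opening: 0.0002
grasp_force: 0.0
```

Call:
arm_command([
  [0,0,0.003,0],
  [0,0,0.006,0],
  [0,0,0.008,0],
  [0,0,0.01,0],
  [0,0,0.01,0],
])

```text
time: 9.9
ee_pos: [0.4758, -0.1021, 0.2684]
tcp_rot: [-180.0, 0.1, 166.0]
wrist_force: [1.0, -1.6, 4.9]
opening: -0.0002
grasp_force: 1.7
```

Call:
arm_command([
  [0,0,0.001,0],
  [0,0,0.002,0],
  [0,0,0.002,0],
  [0,0,0.002,0],
  [0,0,0.002,0],
])

```text
time: 10.4
ee_pos: [0.4757, -0.1021, 0.2664]
tcp_rot: [180.0, 0.0, 166.0]
wrist_force: [2.5, -0.8, 4.0]
opening: -0.0001
grasp_force: 2.3
```

Call:
arm_command([
  [0,0,0.001,0],
  [0,0,0.002,0],
  [0,0,0.0025,0],
  [0,0,0.0025,0],
  [0,0,0.0025,0],
])

```text
time: 10.9
ee_pos: [0.4758, -0.1022, 0.2658]
tcp_rot: [180.0, 0.2, 166.0]
wrist_force: [0.1, -0.4, 18.1]
opening: 0.0002
grasp_force: 9.0
```

Bottomed out at z = 0.266 with 18 N. I'll release and clear.

Call:
arm_command([
  [0,0,-0.002,0],
  [0,0,-0.005,0],
  [0,0,-0.01,0],
  [0,0,-0.03,0],
  [0,0,-0.07,0],
])

```text
time: 11.4
ee_pos: [0.4743, -0.1018, 0.3316]
tcp_rot: [-180.0, -0.4, 166.0]
wrist_force: [-0.4, -0.2, -0.2]
opening: -0.0
grasp_force: 0.0
```

Call:
arm_command([
  [0,0.05,0,0],
  [0,0.1,0,0],
  [0,0.15,0,0],
  [0,0.2,0,0],
  [0,0.24,0,0],
])

```text
time: 11.9
ee_pos: [0.5331, 0.1333, 0.3328]
tcp_rot: [-179.9, -0.1, 166.1]
wrist_force: [1.0, -1.2, -0.0]
opening: 0.0001
grasp_force: 0.0
```

Call:
arm_command([
  [0,0,0,0],
  [0,0,0,0],
  [0,0,0,0],
  [0,0,0,0],
  [0,0,0,0],
])

```text
time: 12.4
ee_pos: [0.5333, 0.1298, 0.334]
tcp_rot: [180.0, 0.0, 165.9]
wrist_force: [-1.1, -0.9, 0.5]
opening: -0.0
grasp_force: 0.0
```

```bash
python3 - <<'E'
from h import *
c=bot.camera("top"); i=c['color'][165:315,290:450]
cv2.imwrite('pics/crop4.png',cv2.resize(i,None,fx=3.9,fy=3.9,interpolation=cv2.INTER_CUBIC))
E
```

```text
(no output)
```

View pics/crop4.png

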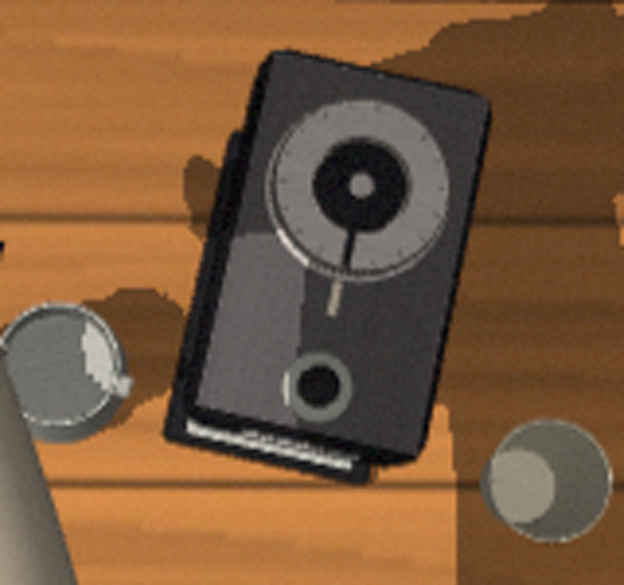

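The mark at (348,248) is in line with the index at (333,298), the button at (320,386) is up, and the pitcher and paper cup are where they were.

```bash
python3 -c "
from workcell import bot
print(bot.job_done())"
```

```text
the job is handed in; nothing more can be done
None
```

The dial rests in the click at the index line, the start button was pressed all the way down and released, no other object was touched, and the job is handed in.

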